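Load a slide holder under the stage clip

TASK

Load the orange slide holder into the microscope slide stage by touch alone: press the red bar of the spring clip down with one fingertip so that the clip's nose lifts, and while it is held down push the holder along its lane with the other fingertip, under the nose, until it is fully home against the end stop. Then let the clip go so that its nose clamps the holder, and leave the hand clear. The holder is only pushed, never lifted or carried; leave the bottle, the jar and the cap beside the stage where they stand.

Things in the scene. Friction and masses are not known exactly. Their poses are not given: they have to be found in the camera images.
- slide_stage: Fixed slide stage: grey base 150 x 112 x 10 mm (spans x -122..28, y -70..42) with a raised aluminium bed (y < 8), top 24 mm above the bench. Origin: on the bench below the clip's shaft, at the nose's x. +x: the way the holder is pushed home, away from the robot; +y left; z up. The shaft lies along x at y = 0, 32 mm up, in two lugs 38 mm high (x -114 and 13). Nothing on it exceeds 60 mm.
- spring_clip: Sprung rocker on the shaft: red rounded press bar (12 mm thick, stage x -118..-35, y +24) on one side, on the other a steel arm with a black nose (stage x -6..6, y -36, 10 mm thick, blunt face) over the lane. Pressing the bar anywhere along its length lifts the nose; 2.5 N starts it, 8 N at its stop. Origin on the shaft at the nose's x, 32 mm above the bench; at rest axes as the stage's.
- clip_angle (a joint): Clip angle, rad. 0: at rest, nose 5 mm above the bed (the holder is 9 mm thick), bar top 11 mm above the bed. Grows as the bar is pressed: 0.11 nose resting on the holder; 0.17 nose 2 mm clear of it; 0.26 bar top about 5 mm above the bed, so a second fingertip at that height meets the holder's rear edge and clears the bed; 0.34 hard stop, bar top 3 mm above the bed.
- bar_top (a point): Middle of the top of the red press bar (moves with the clip); the bar is usable 38 mm to either side along x.
- nose (a point): Underside of the clip's black nose, mid-length (moves with the clip).
- home (a point): Fixed point on the bed where the holder's origin lies when fully home (stage x -12, y -39, z 24 mm); axes as the stage's. The lane runs along x, 47 mm wide about y -39, between two dark guides 5 mm high (stage x -100..24); a dark end stop 8 mm high closes it at stage x 18. Behind the guides the bed goes on flat to x -122.
- slide_holder: Loose orange plate, 60 mm (x) x 44 mm (y) x 9 mm, 80 g, with a glass slide let into its top. Origin: centre of its underside. It lies in the lane, long side along it, 6 to 21 mm short of the clip's nose; its rear edge (30 mm behind the origin) faces the robot and is where to push.
- dropper_bottle: Loose brown dropper bottle, 32 x 32 x 96 mm, standing left of the stage. Origin: centre of its underside. To be left alone.
- small_jar: Loose clear glass jar, 52 x 52 x 90 mm, standing left of the stage. Origin: centre of its underside. To be left alone.
- purple_cap: Loose purple jar cap, 46 x 46 x 18 mm, lying right of the stage. Origin: centre of its underside. To be left alone.
Mind the look-alikes: they are no part of the job. Of the things shaped like the slide_holder, the orange one is meant.

How it is judged:
By the outcome, as a careful person would: the job done as asked, in the order asked, and still so for the second after the job is handed in, with the robot touching nothing.
It also fails if it takes over 40 s, if anything falls off the work surface, if the arm or the gripper's body presses on something with over 40 N, if the wrist force passes 120 N, or if a joint passes its speed limit or range.

ROBOT

A 6-joint arm with a two-finger parallel gripper is mounted at the origin on a cart in front of the work surface, level with it; the furniture and walls round the work are solid. World frame = base frame: x ahead of the robot, y to its left, z up, the work surface at z = 0. Lengths are in m, angles in rad, forces in N, time in s.
With the tool pointing down it reaches from about 0.425 to 0.95 m from the base axis. Payload 3.5 kg.
Tool frame: the origin (TCP) lies between the finger pads; the fingertips stand 19 mm ahead of it and the grasp point (between the pads) is the TCP; z points along the fingers, y is the line along which they close (so a half turn about z gives the same grasp; the last joint's range is limited). The gripper opens to 85 mm and grips with 20 to 120 N. Pads are 22 mm wide; open, the fingers measure 114 mm over their backs; the gripper's body (76 mm by 85 mm) begins 54 mm behind the grasp point. The pads swing forward as they close: fully open they stand 13 mm farther back than shut.
Start: joints at [-1.253, 0.286, 1.577, -0, 1.279, -0.15], TCP at [0.304, -0.602, 0.221] pointing down, gripper open.
Joint ranges: [-2.77, 2.77], [-0.9, 2.22], [0.21, 2.48], [-1.53, 4.67], [0.24, 2.81], [-2.84, 2.84]. Speed limits (rad/s): [2.79, 2.79, 3.14, 3.14, 3.14, 3.14].

INTERFACE

Orientations are given as a unit quaternion [x, y, z, w].
In Python, from plant import get_state, cams, ctrl gives the robot as it stands. The module is installed in compiled form; this text tells all that it offers.
- The arm moves only by the tool jog_arm, never from a script. Its argument "deltas" is text: rows parted by semicolons, each of 6 numbers parted by spaces: the shift along the world's x, y, z normalised to -1 to 1, where 1 is 0.02 m, then the turn, a rotation vector about the world's x, y, z normalised to -1 to 1, where 1 is 0.1 rad. In form: x y z ax ay az; .... A call has 1 to 20 rows; each row shifts and turns the commanded pose from where the row before left it; what a row does not reach is not made up. A row lasts 1/8 s, in which the tool goes at most 62.5 mm and 10.7 degrees, less where a joint would pass 70% of its speed; a pose out of reach is approached as far as the arm can. A call with a number of a shift or a turn outside -1 to 1 is refused whole. A call with a gripper value outside its range is refused whole. "gripper" is the opening, from 0 (shut) to 1 (fully open), set as the call begins (left out, the last holds). The fingers move at their own pace and stop on an object; "squeeze" is the grip in N (left out, the last holds). Time passes only in rows, so rows that do not move let the fingers close. It gives the time, the measured TCP pose, the force, the opening and the grip force at its end, in the units of the state.
- get_state(): the state, without advancing time (a new reading comes with each control period).
- cams.read_camera(name): name is "side" or "top" or "wrist"; returns a dict with "color" (384x512x3 uint8, blue, green, red), "vfov" (degrees; the focal length in pixels is half the picture's height over the tangent of half this angle, whatever the lens; pixels are square), "cx", "cy" (the principal point, pixels), "rvec" (rotation vector, rad) and "tvec" (3), from world to camera coordinates, as OpenCV has them. Camera axes: x right, y down, z forward; pixel columns grow to the right and rows downward; lengths in m; the calibration is good to about 2 mm. A picture is of the moment at which its call begins. There is no depth.
- ctrl.sign_off(): hands the job in; it is judged then, once.
The state is a dict: "time": time; "qpos": joint angles; "dq": joint speeds; "joint_efforts": joint torques, N m; "eef_pos": TCP position; "tcp_rot": TCP orientation; "contact_force": force on the tool from outside, world axes, zero at the start; "wrist_torque": the same for the moment, N m; "opening": opening from 0.0 (shut) to 1.0 (fully open); "finger_force": force on a finger pad.
Only numpy, scipy, OpenCV 4.12 (cv2) and the standard library are available. Lean on these libraries where they do the work, as an engineer would, in place of code of your own. Each camera call takes 0.05 s, during which the arm holds its last target. There are 200 camera calls.

## Working session

There is one attempt and no reset: what is moved stays moved. The work goes in short steps, Python scripts to look and compute and a tool call to move; the robot and the scene stay as the last step left them, time stands still between calls to the robot, and variables do not carry over. Pictures are saved under pics/ and viewed, at most 13 in all, crops included, and the job is handed in when it is done.

Besides the shell and the picture viewer there is one more tool, called as name(argument=value, ...) on one line, values as JSON. jog_arm: Moves the arm, as the interface text tells. Its arguments: {"type":"object","properties":{"deltas":{"type":"string"},"gripper":{"type":"number"},"squeeze":{"type":"number"}},"required":["deltas"]}

```bash
mkdir -p pics
cat > h.py <<'E'
import numpy as np, cv2
from plant import get_state, cams, ctrl
def cam(n):
    c=cams.read_camera(n); h,w=c["color"].shape[:2]
    f=h/2/np.tan(np.radians(c["vfov"])/2)
    K=np.array([[f,0,c["cx"]],[0,f,c["cy"]],[0,0,1.]])
    return c["color"],K,np.array(c["rvec"],float),np.array(c["tvec"],float)
def ray(K,r,t,uv,z):
    R=cv2.Rodrigues(r)[0]; o=-R.T@t
    d=R.T@np.linalg.inv(K)@np.array([uv[0],uv[1],1.])
    return o+d*(z-o[2])/d[2]
def proj(K,r,t,P): return cv2.projectPoints(np.array(P,float).reshape(-1,3),r,t,K,None)[0].reshape(-1,2)
E
python3 - <<'E'
from h import *
for n in ("top","side"):
    c,K,r,t=cam(n); cv2.imwrite(f"pics/{n}0.png",cv2.resize(c,(800,600),interpolation=cv2.INTER_CUBIC))
    np.savez(f"{n}0.npz",c=c,K=K,r=r,t=t); R=cv2.Rodrigues(r)[0]; print(n,-R.T@t,K[0,0])
print(get_state())
E
```

```text
top [0.4928563  0.03451847 0.88430909] 409.3252489218432
side [ 0.50568882 -0.66248609  0.54271519] 478.09510663682005
{'time': 0.1, 'qpos': array([-1.25297520e+00,  2.87152884e-01,  1.57805831e+00, -1.48523160e-05,
        1.27860629e+00, -1.49977103e-01]), 'dq': array([-0.00174334, -0.00240585, -0.00354292, -0.00106725, -0.00229654,
        0.0005015 ]), 'joint_efforts': array([ 1.00863021e-03, -4.07297623e+01, -2.93699276e+01, -1.33323965e-04,
        3.43760992e-03, -4.84711961e-06]), 'eef_pos': array([ 0.30420972, -0.60185482,  0.21921998]), 'tcp_rot': array([ 9.72768986e-01,  2.31774164e-01, -1.00330550e-04, -1.10790395e-03]), 'contact_force': array([0.06438703, 0.35707988, 0.24677943]), 'wrist_torque': array([-0.00100215,  0.04052056,  0.01985783]), 'finger_force': 0.0, 'opening': 1.002176634710167}
```

View pics/top0.png

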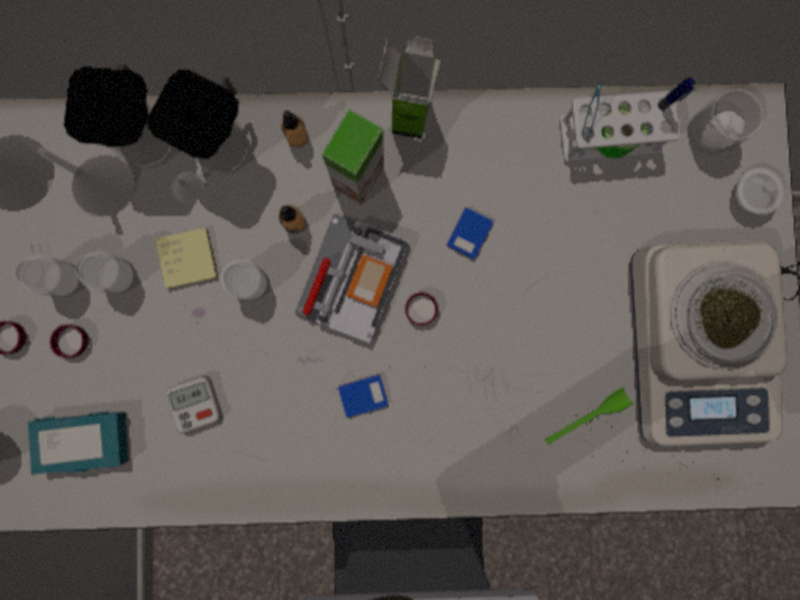

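View pics/side0.png

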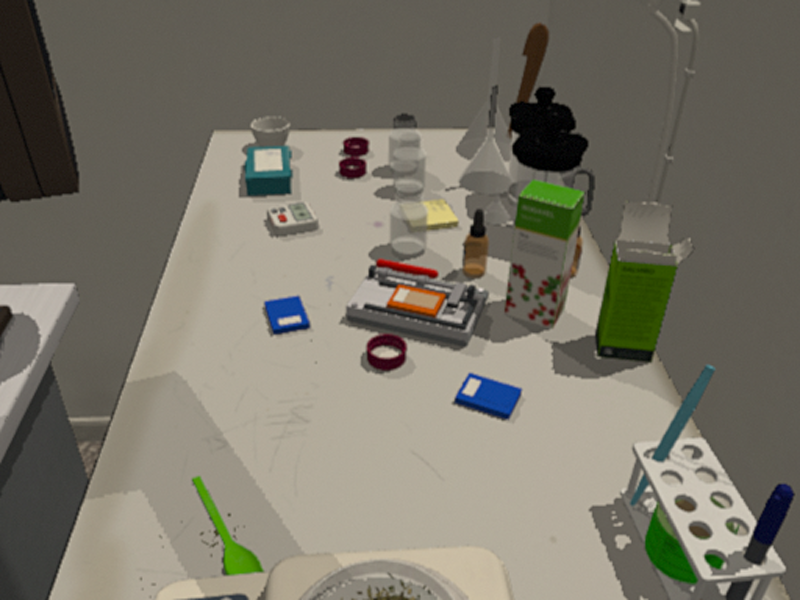

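The top view shows the stage near (355,280), with the red bar at (317,287) on its left and the orange holder at (370,280). Next is an enlarged crop of both views so I can pick corners.

Run:
```python
from h import *
a=np.load("top0.npz"); b=np.load("side0.npz")
A=cv2.resize(a["c"][130:230,180:270],None,fx=6,fy=6,interpolation=cv2.INTER_CUBIC)[:, :400]
A=cv2.resize(a["c"][132:226,184:266],(492,564),interpolation=cv2.INTER_CUBIC)
cv2.imwrite("pics/topc.png",A)
def pca(m):
    n,l,s,c=cv2.connectedComponentsWithStats(m.astype(np.uint8)); k=1+np.argmax(s[1:,4]); p=np.argwhere(l==k)[:,::-1].astype(np.float32)
    return s[k],cv2.minAreaRect(p),c[k]
for n,d in (("top",a),("side",b)):
    h=cv2.cvtColor(d["c"],cv2.COLOR_BGR2HSV); H,S,V=h[...,0],h[...,1],h[...,2]
    roi=np.zeros(H.shape,bool)
    if n=="top": roi[132:226,184:266]=1
    else: roi[160:225,215:318]=1
    print(n,"red",pca(roi&((H<5)|(H>172))&(S>170)&(V>90)))
    print(n,"orange",pca(roi&(H>5)&(H<16)&(S>120)&(V>90)))
    K,r,t=d["K"],d["r"],d["t"]
K,r,t=a["K"],a["r"],a["t"]
for uv in ((298,311),(373,345),(408,243),(335,215)): print(ray(K,r,t,np.array(uv)*.64,.01))
```

```text
top red (array([194, 166,  17,  35, 160], dtype=int32), ((201.89703369140625, 182.7703094482422), (4.449941635131836, 37.11251449584961), 20.85445785522461), array([201.84375, 183.05625]))
top orange (array([222, 163,  29,  34, 299], dtype=int32), ((235.8965606689453, 179.25863647460938), (21.169267654418945, 28.411386489868164), 21.801410675048828), array([235.89297659, 179.29431438]))
side red (array([241, 166,  39,  11, 150], dtype=int32), ((260.01922607421875, 171.40383911132812), (39.02710723876953, 4.706786632537842), 11.309932708740234), array([260.12666667, 170.99333333]))
side orange (array([248, 182,  37,  21, 291], dtype=int32), ((266.1529235839844, 191.311767578125), (34.7088737487793, 15.727459907531738), 12.52880859375), array([267.28178694, 192.12714777]))
[0.54156919 0.15727254 0.01      ]
[0.49264133 0.05595907 0.01      ]
[0.63171344 0.00452165 0.01      ]
[0.67303935 0.10430293 0.01      ]
```

View pics/topc.png

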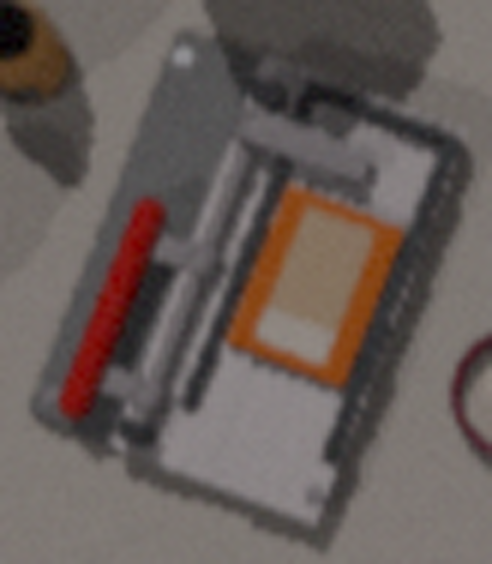

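The crop confirms the layout: base corners near (38,415), (325,548), (470,150) and (180,35), red bar from (150,205) to (72,410), and holder rear edge from (232,342) to (345,383). I'll fit the stage pose and the holder offset using both views.

Run:
```python
from h import *
from scipy.optimize import least_squares
a=np.load("top0.npz"); b=np.load("side0.npz")
T=lambda L:[(184+u/6,132+v/6) for u,v in L]
S=lambda L:[(u*.64,v*.64) for u,v in L]
# stage-frame points (mm); holder points relative to holder origin x=s
fixT=[(-122,42,10),(28,42,10),(-118,24,29),(-35,24,29)]; uvT=T([(36,418),(180,32),(70,416),(152,198)])
holT=[(-30,22,9),(-30,-22,9),(30,22,9),(30,-22,9)]; uvHT=T([(228,344),(345,386),(288,188),(404,226)])
obs_side_red=(260.0,171.2); obs_side_or=(266.6,191.6)
def w(p,P): 
    P=np.array(P,float)/1e3; c,s=np.cos(p[2]),np.sin(p[2]); R=np.array([[c,-s,0],[s,c,0],[0,0,1]])
    return P@R.T+[p[0],p[1],0]
def res(p,split=False):
    H=[(x+p[3]*1e3,y-39,z+24) for x,y,z in holT]
    e1=proj(a["K"],a["r"],a["t"],w(p,fixT))-uvT
    e2=proj(a["K"],a["r"],a["t"],w(p,H))-uvHT
    e3=proj(b["K"],b["r"],b["t"],w(p,[(-76.5,24,30),(p[3]*1e3,-39,31)]))-[obs_side_red,obs_side_or]
    return (e1,e2,e3) if split else np.concatenate([e1.ravel(),e2.ravel(),e3.ravel()])
o=least_squares(res,[.62,.09,-.37,-.05],loss="soft_l1"); p=o.x
print(p); [print(e.round(1).tolist()) for e in res(p,True)]
np.save("pose.npy",p)
f=lambda x,y,z:w(p,[(x,y,z)])[0].round(4)
print("start TCP xy (stage -105,-7.5)",f(-105,-7.5,0),"end",f(-53,-7.5,0))
# overlay
for n,d in (("top",a),("side",b)):
    im=cv2.resize(d["c"],None,fx=4,fy=4,interpolation=cv2.INTER_CUBIC)
    def poly(P,c):
        q=(proj(d["K"],d["r"],d["t"],w(p,P))*4).astype(int); cv2.polylines(im,[q],True,c,1)
    poly([(-122,42,10),(-122,-70,10),(28,-70,10),(28,42,10)],(0,255,0))
    poly([(-122,8,24),(-122,-70,24),(28,-70,24),(28,8,24)],(255,255,0))
    poly([(-118,30,35),(-118,18,35),(-35,18,35),(-35,30,35)],(255,0,255))
    poly([(p[3]*1e3+sx*30,-39+sy*22,33) for sx,sy in((-1,-1),(-1,1),(1,1),(1,-1))],(255,0,0))
    poly([(-6,-30,39),(6,-30,39),(6,-42,39),(-6,-42,39)],(0,255,255))
    cr=im[510:910,730:1070] if n=="top" else im[620:900,860:1290]
    cv2.imwrite(f"{n}_o.png",cr)
A,B=cv2.imread("top_o.png"),cv2.imread("side_o.png"); 
C=np.zeros((400,770,3),np.uint8); C[:,:340]=A; C[:280,340:]=B; cv2.imwrite("pics/ov.png",C)
```

```text
[ 0.63505821  0.07719079 -0.37831565 -0.04461133]
[[-1.1, -0.5], [-0.4, -1.3], [0.6, 0.6], [1.0, -0.1]]
[[-0.1, -0.2], [0.2, 0.1], [-0.1, -1.0], [0.3, -0.1]]
[[-1.6, -0.2], [-2.1, -0.5]]
start TCP xy (stage -105,-7.5) [0.5347 0.109  0.    ] end [0.583  0.0898 0.    ]
```

View pics/ov.png

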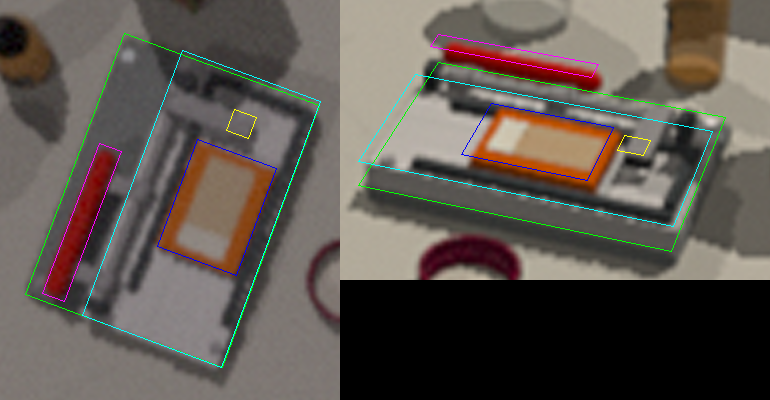

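The fit agrees with the top view. The bar and holder match within 1 px, while the side view suggests up to about 3 mm more in x. Yaw is −0.378. That is good enough to approach, so I'll move above the start spot with the fingers about 53 mm apart.

jog_arm(deltas="0.32 0.987 0 0 0 -0.235;0.32 0.987 0 0 0 -0.235;0.32 0.987 0 0 0 -0.235;0.32 0.987 0 0 0 -0.235;0.32 0.987 0 0 0 -0.235;0.32 0.987 0 0 0 -0.235;0.32 0.987 0 0 0 -0.235;0.32 0.987 0 0 0 -0.235;0.32 0.987 0 0 0 -0.235;0.32 0.987 0 0 0 -0.235;0.32 0.987 0 0 0 -0.235;0.32 0.987 0 0 0 -0.235;0.32 0.987 0 0 0 -0.235;0.32 0.987 0 0 0 -0.235;0.32 0.987 0 0 0 -0.235;0.32 0.987 0 0 0 -0.235;0.32 0.987 0 0 0 -0.235;0.32 0.987 0 0 0 -0.235", gripper=0.62)

```text
time: 2.35
eef_pos: [0.4195, -0.2462, 0.22]
tcp_rot: [1.0, 0.022, -0.0, -0.0]
contact_force: [-0.3, 0.0, -0.0]
opening: 0.618
finger_force: 0.0
```

jog_arm(deltas="0.32 0.987 0 0 0 -0.235;0.32 0.987 0 0 0 -0.235;0.32 0.987 0 0 0 -0.235;0.32 0.987 0 0 0 -0.235;0.32 0.987 0 0 0 -0.235;0.32 0.987 0 0 0 -0.235;0.32 0.987 0 0 0 -0.235;0.32 0.987 0 0 0 -0.235;0.32 0.987 0 0 0 -0.235;0.32 0.987 -0.3 0 0 -0.235;0.32 0.987 -0.6 0 0 -0.235;0.32 0.987 -0.6 0 0 -0.235;0.32 0.987 -0.6 0 0 -0.235;0.32 0.987 -0.6 0 0 -0.235;0.32 0.987 -0.6 0 0 -0.235;0.32 0.987 -0.6 0 0 -0.235;0.32 0.987 -0.6 0 0 -0.235;0.32 0.987 -0.3 0 0 -0.235;0 0 0 0 0 0;0 0 0 0 0 0")

```text
time: 4.85
eef_pos: [0.5346, 0.1078, 0.1245]
tcp_rot: [0.982, -0.188, -0.0, 0.0]
contact_force: [1.4, -0.7, 0.2]
opening: 0.617
finger_force: 0.0
```

Run:
```python
from h import *
s=get_state(); print(s)
c,K,r,t=cam("wrist"); np.savez("wrist1.npz",c=c,K=K,r=r,t=t); cv2.imwrite("pics/w1.png",cv2.resize(c,(768,576)))
```

```text
{'time': 4.85, 'qpos': array([ 1.30948975e-02,  1.03543113e-01,  1.97498323e+00, -3.56912546e-04,
        1.06340762e+00,  1.96181814e+00]), 'dq': array([-0.00882354, -0.00815771, -0.00040392,  0.00270573, -0.00102826,
        0.00249896]), 'joint_efforts': array([ 3.04583525e-01, -3.03135824e+01, -2.63593304e+01,  1.08449341e-02,
        2.91762437e-03, -6.80591002e-04]), 'eef_pos': array([0.53459654, 0.10782839, 0.12447953]), 'tcp_rot': array([ 9.82215731e-01, -1.87755705e-01, -1.35880022e-04,  1.87033226e-04]), 'contact_force': array([ 1.37939603, -0.69771289,  0.16337506]), 'wrist_torque': array([-0.0194879 , -0.06301628,  0.00625563]), 'finger_force': 0.0, 'opening': 0.6173832384607291}
```

View pics/w1.png

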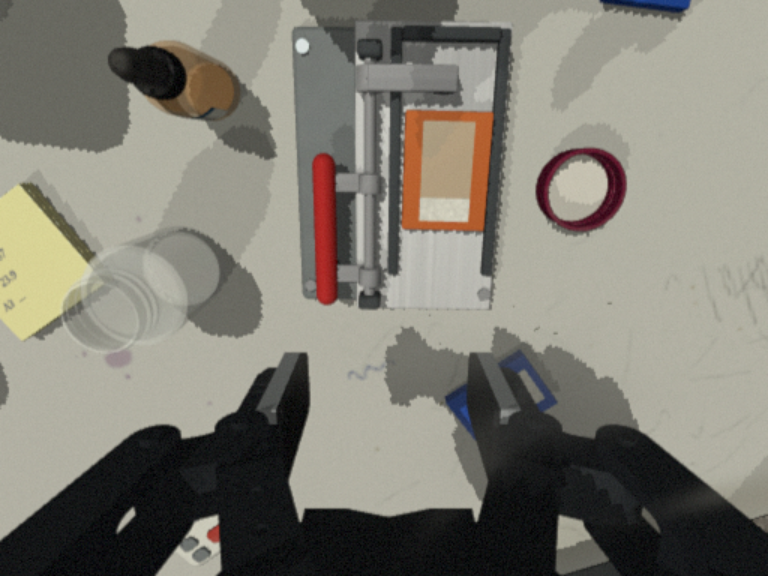

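The wrist view shows the whole stage: bar from (323,153) to (327,304), holder corners (405,111), (494,112), (487,231) and (403,229), and the open fingertips just behind it. I'll refine the fit from this view.

Run:
```python
from h import *
from scipy.optimize import least_squares
d=np.load("wrist1.npz"); K,r,t=d["K"],d["r"],d["t"]
fix=[(-122,-70,24),(28,-70,24),(28,42,10),(-118,24,31),(-35,24,31),(6,-46,37)]
uv=np.array([(491,309),(511,22),(292,27),(327,304),(323,153),(459,66)])[:5]/1.5; fix=fix[:5]
hol=[(30,22,9),(30,-22,9),(-30,-22,9),(-30,22,9)]; uh=np.array([(405,110),(494,111),(487,232),(402,230)])/1.5
def w(p,P):
    P=np.array(P,float)/1e3; c,s=np.cos(p[2]),np.sin(p[2]); R=np.array([[c,-s,0],[s,c,0],[0,0,1]])
    return P@R.T+[p[0],p[1],0]
def e(p): return np.vstack([proj(K,r,t,w(p,fix))-uv,proj(K,r,t,w(p,[(x+p[3]*1e3,y+p[4]*1e3,z+24) for x,y,z in hol]))-uh])
p=least_squares(lambda p:e(p).ravel(),[.635,.077,-.378,-.045,-.039],loss="soft_l1").x
print(p.round(4)); print(e(p).round(1).tolist()); np.save("pose2.npy",p)
s=get_state(); c0,s0=np.cos(p[2]),np.sin(p[2]); D=s["eef_pos"][:2]-p[:2]
print("TCP in stage mm",1e3*(c0*D[0]+s0*D[1]),1e3*(-s0*D[0]+c0*D[1]))
q=s["tcp_rot"]; print("tool yaw",2*np.arctan2(q[1],q[0]))
# fingertip lateral: tip px inner edges at left (308,353) right (470,353)
R=cv2.Rodrigues(r)[0]
for u in((283,353),(308,353),(470,353),(497,353)):
  P=ray(K,r,t,np.array(u)/1.5,s["eef_pos"][2]-.013)-s["eef_pos"]; print(u,1e3*(c0*P[0]+s0*P[1]),1e3*(-s0*P[0]+c0*P[1]))
```

```text
[ 0.6347  0.0767 -0.3874 -0.0439 -0.0397]
[[-0.3, 0.7], [1.7, -0.7], [-1.5, -1.0], [0.3, 1.5], [-0.1, 0.3], [0.2, 0.2], [0.0, 0.1], [-1.1, -0.6], [0.6, 0.2]]
TCP in stage mm -104.2324328389403 -9.146612152534875
tool yaw -0.3783133376935955
(283, 353) -4.596053264009468 40.341590084184524
(308, 353) -4.49932359820714 30.526249422697262
(470, 353) -3.872431469000098 -33.08567102735562
(497, 353) -3.7679353132876634 -43.68909199057322
```

jog_arm(deltas="0.055 0.14 0 0 0 -0.06;0 0 -0.8 0 0 0;0 0 -0.8 0 0 0;0 0 -0.8 0 0 0;0 0 -0.7 0 0 0;0 0 0 0 0 0;0 0 0 0 0 0")

```text
time: 5.78
eef_pos: [0.5363, 0.111, 0.0627]
tcp_rot: [0.982, -0.191, 0.0, -0.0]
contact_force: [0.8, -0.6, -0.1]
opening: 0.621
finger_force: 0.0
```

jog_arm(deltas="0 0 -0.1 0 0 0;0 0 -0.1 0 0 0;0 0 0 0 0 0")

```text
time: 6.15
eef_pos: [0.5359, 0.111, 0.0586]
tcp_rot: [0.982, -0.191, 0.0, -0.0]
contact_force: [0.7, 0.0, -0.0]
opening: 0.615
finger_force: 0.0
```

jog_arm(deltas="0 0 -0.1 0 0 0;0 0 -0.1 0 0 0;0 0 0 0 0 0")

```text
time: 6.52
eef_pos: [0.5357, 0.111, 0.0542]
tcp_rot: [0.982, -0.191, -0.0, 0.0]
contact_force: [-1.1, -0.2, 0.1]
opening: 0.621
finger_force: 0.0
```

jog_arm(deltas="0 0 -0.1 0 0 0;0 0 -0.1 0 0 0;0 0 0 0 0 0")

```text
time: 6.9
eef_pos: [0.5357, 0.111, 0.0503]
tcp_rot: [0.982, -0.191, -0.0, 0.0]
contact_force: [0.2, -0.6, 0.6]
opening: 0.617
finger_force: 0.0
```

Run:
```python
from h import *
a=cam("wrist")[0]; b=cam("side")[0]
cv2.imwrite("pics/c2.png",np.hstack([cv2.resize(a[80:280,140:380],(480,400)),cv2.resize(b[150:230,230:290],(300,400),interpolation=cv2.INTER_CUBIC)]))
```

```text
(no output)
```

View pics/c2.png

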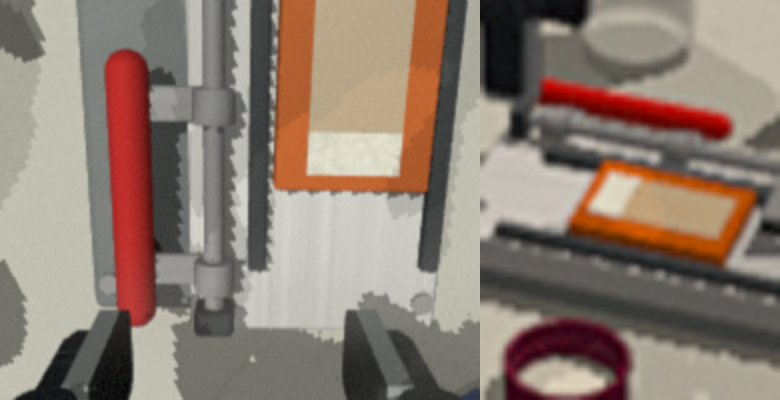

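The left tip at (120,312) ends right at the bar's near end (135,325), so I'll compute where the tips really are.

Run:
```python
from h import *
p=np.load("pose2.npy"); c0,s0=np.cos(p[2]),np.sin(p[2])
S=lambda P:(1e3*(c0*(P[0]-p[0])+s0*(P[1]-p[1])),1e3*(-s0*(P[0]-p[0])+c0*(P[1]-p[1])))
c,K,r,t=cam("wrist"); s=get_state(); R=cv2.Rodrigues(r)[0]; o=-R.T@t
print("cam in stage",np.round(S(o)),o[2],"axis",R[2],"TCP",np.round(S(s["eef_pos"]),1),s["eef_pos"][2])
for z in (.03,.037,.045,.055):
  print(z,[tuple(np.round(S(ray(K,r,t,(140+u/2,80+v/2),z)),1)) for u,v in((103,312),(131,312),(345,312),(374,312))])
c0_,K0,r0,t0=c,K,r,t
print("known: bar near end",proj(K,r,t,[[p[0]+c0*-.118-s0*.024,p[1]+s0*-.118+c0*.024,.029]]),"seen",(140+137/2,80+325/2))
```

```text
cam in stage [-30.  -6.] 0.20373146623844132 axis [-0.27122489  0.10966676 -0.95624801] TCP [-104.4   -5.6] 0.050541413092097504
0.03 [(np.float64(-112.6), np.float64(34.8)), (np.float64(-112.6), np.float64(26.2)), (np.float64(-112.4), np.float64(-39.8)), (np.float64(-112.3), np.float64(-48.7))]
0.037 [(np.float64(-109.3), np.float64(33.2)), (np.float64(-109.3), np.float64(24.9)), (np.float64(-109.1), np.float64(-38.5)), (np.float64(-109.0), np.float64(-47.0))]
0.045 [(np.float64(-105.5), np.float64(31.3)), (np.float64(-105.5), np.float64(23.4)), (np.float64(-105.3), np.float64(-36.9)), (np.float64(-105.2), np.float64(-45.1))]
0.055 [(np.float64(-100.7), np.float64(28.9)), (np.float64(-100.7), np.float64(21.5)), (np.float64(-100.5), np.float64(-35.0)), (np.float64(-100.5), np.float64(-42.6))]
known: bar near end [[209.66232319 243.17673134]] seen (208.5, 242.5)
```

Run:
```python
from h import *
p=np.load("pose2.npy"); c0,s0=np.cos(p[2]),np.sin(p[2])
W=lambda x,y,z:[p[0]+(c0*x-s0*y)/1e3,p[1]+(s0*x+c0*y)/1e3,z/1e3]
c,K,r,t=cam("side")
for y in (30,-42):
  for z in (35,50,65): print(y,z,[proj(K,r,t,[W(x,y,z)])[0].round(0).tolist() for x in(-115,-93)])
im=cv2.resize(c[100:220,180:300],(600,600),interpolation=cv2.INTER_CUBIC); im=cv2.convertScaleAbs(im,alpha=2)
cv2.imwrite("pics/s3.png",im)
```

```text
30 35 [[241.0, 164.0], [252.0, 166.0]]
30 50 [[241.0, 157.0], [252.0, 159.0]]
30 65 [[241.0, 151.0], [252.0, 153.0]]
-42 35 [[228.0, 183.0], [239.0, 185.0]]
-42 50 [[228.0, 176.0], [239.0, 178.0]]
-42 65 [[228.0, 169.0], [239.0, 172.0]]
```

View pics/s3.png

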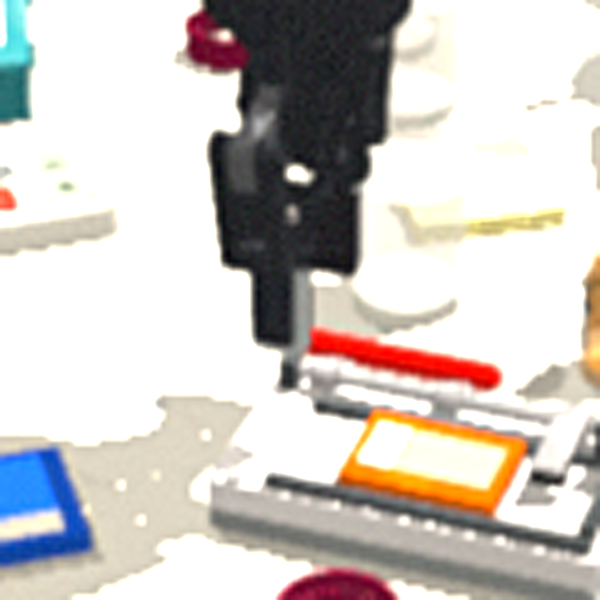

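Both views put the finger bottoms higher than nominal, and there is no contact force yet. I'll keep lowering by touch.

jog_arm(deltas="0 0 -0.1 0 0 0;0 0 -0.05 0 0 0;0 0 0 0 0 0")

```text
time: 7.48
eef_pos: [0.5357, 0.111, 0.0473]
tcp_rot: [0.982, -0.191, -0.0, 0.0]
contact_force: [-0.4, 1.0, 0.4]
opening: 0.619
finger_force: 0.0
```

jog_arm(deltas="0 0 -0.1 0 0 0;0 0 0 0 0 0")

```text
time: 7.72
eef_pos: [0.5357, 0.111, 0.0453]
tcp_rot: [0.982, -0.191, -0.0, 0.0]
contact_force: [0.5, 0.8, -0.4]
opening: 0.623
finger_force: 0.0
```

jog_arm(deltas="0 0 -0.1 0 0 0;0 0 0 0 0 0")

```text
time: 7.98
eef_pos: [0.5357, 0.111, 0.0433]
tcp_rot: [0.982, -0.191, -0.0, 0.0]
contact_force: [-0.4, -0.2, 0.4]
opening: 0.622
finger_force: 0.0
```

jog_arm(deltas="0 0 -0.1 0 0 0;0 0 0 0 0 0")

```text
time: 8.22
eef_pos: [0.5357, 0.111, 0.0413]
tcp_rot: [0.982, -0.191, -0.0, 0.0]
contact_force: [0.8, -0.1, -0.5]
opening: 0.617
finger_force: 0.0
```

jog_arm(deltas="0 0 -0.1 0 0 0;0 0 0 0 0 0")

```text
time: 8.48
eef_pos: [0.5357, 0.111, 0.0393]
tcp_rot: [0.982, -0.191, -0.0, 0.0]
contact_force: [0.1, 0.4, -0.8]
opening: 0.619
finger_force: 0.0
```

jog_arm(deltas="0 0 -0.1 0 0 0;0 0 0 0 0 0")

```text
time: 8.72
eef_pos: [0.5358, 0.111, 0.0373]
tcp_rot: [0.982, -0.191, -0.0, 0.0]
contact_force: [0.4, 0.3, -0.0]
opening: 0.621
finger_force: 0.0
```

Run:
```python
from h import *
a=cam("wrist")[0]; b=cam("side")[0]; np.save("w4.npy",a)
B=cv2.convertScaleAbs(cv2.resize(b[110:210,215:285],(350,500),interpolation=cv2.INTER_CUBIC),alpha=1.5)
cv2.imwrite("pics/c4.png",np.hstack([cv2.resize(a[90:340,140:360],(440,500)),B]))
```

```text
(no output)
```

View pics/c4.png

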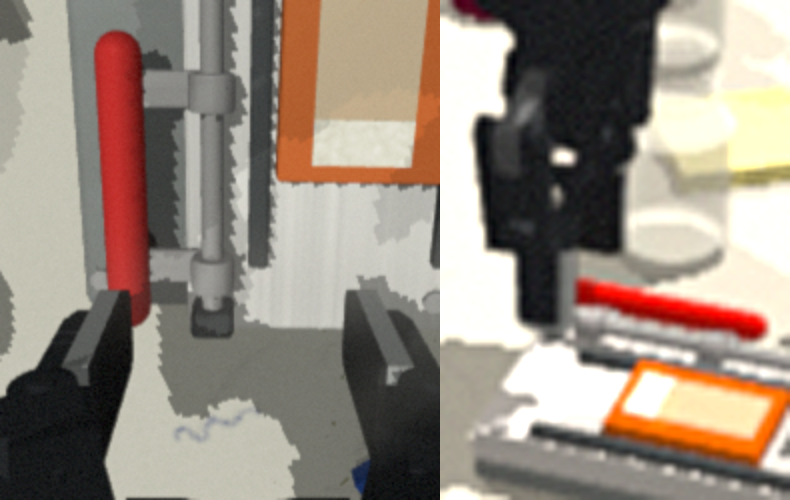

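jog_arm(deltas="0 0 -0.1 0 0 0;0 0 -0.1 0 0 0;0 0 -0.1 0 0 0;0 0 0 0 0 0")

```text
time: 9.32
eef_pos: [0.5357, 0.111, 0.0312]
tcp_rot: [0.982, -0.191, -0.0, 0.0]
contact_force: [0.2, 0.5, -0.4]
opening: 0.618
finger_force: 0.0
```

jog_arm(deltas="0 0 -0.1 0 0 0;0 0 -0.1 0 0 0;0 0 0 0 0 0")

```text
time: 9.7
eef_pos: [0.5357, 0.111, 0.0273]
tcp_rot: [0.982, -0.191, -0.0, 0.0]
contact_force: [0.3, -0.8, 0.1]
opening: 0.62
finger_force: 0.0
```

jog_arm(deltas="0 0 -0.1 0 0 0;0 0 0 0 0 0")

```text
time: 9.95
eef_pos: [0.5357, 0.111, 0.0253]
tcp_rot: [0.982, -0.191, -0.0, 0.0]
contact_force: [-0.3, -0.4, -0.2]
opening: 0.619
finger_force: 0.0
```

jog_arm(deltas="0 0 -0.1 0 0 0;0 0 0 0 0 0")

```text
time: 10.2
eef_pos: [0.5358, 0.111, 0.0233]
tcp_rot: [0.982, -0.191, -0.0, 0.0]
contact_force: [0.5, -0.3, -0.2]
opening: 0.62
finger_force: 0.0
```

jog_arm(deltas="0 0 -0.1 0 0 0;0 0 0 0 0 0")

```text
time: 10.45
eef_pos: [0.5357, 0.111, 0.0213]
tcp_rot: [0.982, -0.191, -0.0, 0.0]
contact_force: [0.2, -0.1, 0.2]
opening: 0.625
finger_force: 0.0
```

jog_arm(deltas="0 0 -0.1 0 0 0;0 0 0 0 0 0")

```text
time: 10.7
eef_pos: [0.5361, 0.1111, 0.0198]
tcp_rot: [0.982, -0.191, 0.0, -0.0]
contact_force: [-0.9, -0.4, 2.8]
opening: 0.619
finger_force: 1.3
```

Run:
```python
from h import *
p=np.load("pose2.npy"); c0,s0=np.cos(p[2]),np.sin(p[2])
a,K,r,t=cam("wrist"); b,K2,r2,t2=cam("side"); print(get_state()["contact_force"])
W=lambda x,y,z:[p[0]+(c0*x-s0*y)/1e3,p[1]+(s0*x+c0*y)/1e3,z/1e3]
B=cv2.convertScaleAbs(cv2.resize(b[110:210,215:285],(350,500),interpolation=cv2.INTER_CUBIC),alpha=1.5)
A=cv2.resize(a[90:340,140:360],(440,500))
cv2.imwrite("pics/c5.png",np.hstack([A,B]))
```

```text
[-0.69732267  0.90659539  3.22471331]
```

View pics/c5.png

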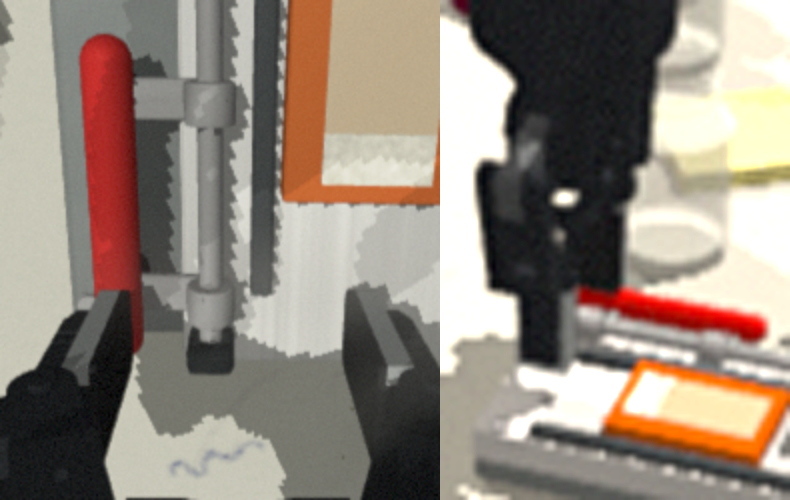

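Contact at TCP z ≈ 0.0203 (2.8 N), with the left tip squarely on the bar at (118,300) and the right tip over the bed behind the holder. I'll press about 6.5 mm.

jog_arm(deltas="0 0 -0.1 0 0 0;0 0 -0.1 0 0 0;0 0 0 0 0 0")

```text
time: 11.18
eef_pos: [0.5362, 0.1111, 0.0159]
tcp_rot: [0.982, -0.191, 0.0, -0.0]
contact_force: [-2.4, 0.6, 4.9]
opening: 0.622
finger_force: 2.8
```

jog_arm(deltas="0 0 -0.1 0 0 0;0 0 0 0 0 0;0 0 0 0 0 0")

```text
time: 11.55
eef_pos: [0.5361, 0.111, 0.0142]
tcp_rot: [0.982, -0.191, 0.0, 0.0]
contact_force: [-2.4, 0.2, 7.8]
opening: 0.624
finger_force: 3.6
```

jog_arm(deltas="0.23 -0.093 0 0 0 0;0.23 -0.093 0 0 0 0;0.23 -0.093 0 0 0 0;0.14 -0.056 0 0 0 0;0 0 0 0 0 0")

```text
time: 12.18
eef_pos: [0.552, 0.1047, 0.0139]
tcp_rot: [0.982, -0.191, -0.001, -0.0]
contact_force: [-3.8, 1.4, 8.1]
opening: 0.62
finger_force: 3.7
```

jog_arm(deltas="0.14 -0.056 0 0 0 0;0.14 -0.056 0 0 0 0;0.14 -0.056 0 0 0 0;0.14 -0.056 0 0 0 0;0 0 0 0 0 0")

```text
time: 12.8
eef_pos: [0.5629, 0.1003, 0.0138]
tcp_rot: [0.982, -0.191, -0.001, -0.0]
contact_force: [-3.9, 1.8, 8.1]
opening: 0.62
finger_force: 3.8
```

Run:
```python
from h import *
a=cam("wrist")[0]; b=cam("side")[0]; print(get_state()["contact_force"])
B=cv2.convertScaleAbs(cv2.resize(b[130:210,220:310],(360,320),interpolation=cv2.INTER_CUBIC),alpha=1.5)
A=cv2.resize(a[20:340,140:400],(390,480)); C=np.zeros((480,750,3),np.uint8); C[:,:390]=A; C[:320,390:]=B
cv2.imwrite("pics/c6.png",C)
```

```text
[-4.47065759  2.08993326  7.06973194]
```

View pics/c6.png

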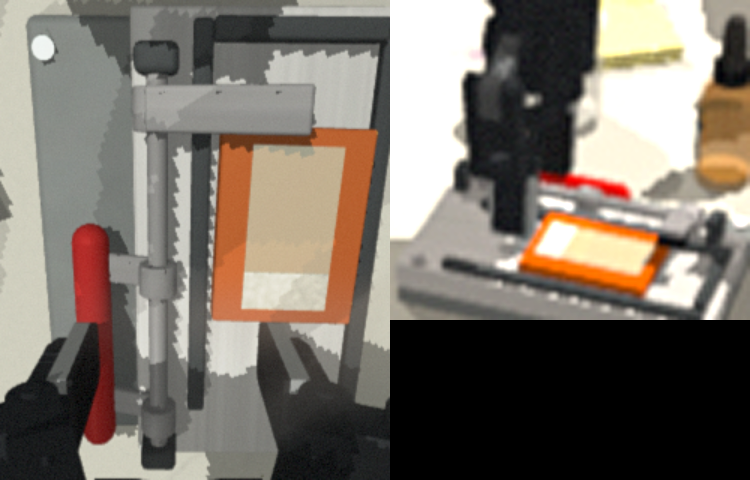

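The right tip (280,325) is just about at the holder's rear edge (v≈322), the nose is lifted and the left tip is still on the bar. I'll carry on pushing.

jog_arm(deltas="0.14 -0.056 0 0 0 0;0.14 -0.056 0 0 0 0;0.14 -0.056 0 0 0 0;0.14 -0.056 0 0 0 0;0 0 0 0 0 0")

```text
time: 13.52
eef_pos: [0.5741, 0.0958, 0.0138]
tcp_rot: [0.982, -0.191, -0.001, -0.0]
contact_force: [-4.3, 1.7, 8.4]
opening: 0.618
finger_force: 3.8
```

```bash
cat > m.py <<'E'
from h import *
from scipy.optimize import least_squares
p=np.load("pose2.npy"); c0,s0=np.cos(p[2]),np.sin(p[2])
a,K,r,t=cam("wrist"); s=get_state()
D=s["eef_pos"][:2]-p[:2]; tx=1e3*(c0*D[0]+s0*D[1])
S=lambda P:(1e3*(c0*(P[0]-p[0])+s0*(P[1]-p[1])),1e3*(-s0*(P[0]-p[0])+c0*(P[1]-p[1])))
h=cv2.cvtColor(a,cv2.COLOR_BGR2HSV); m=(h[...,0]>4)&(h[...,0]<17)&(h[...,1]>150)&(h[...,2]>60)
n,l,st,c=cv2.connectedComponentsWithStats(m.astype(np.uint8)); k=1+np.argmax(st[1:,4]); pt=np.argwhere(l==k)[:,::-1]
st_=np.array([S(ray(K,r,t,q,.033)) for q in pt])
print("TCP stage x",round(tx,1),"F",s["contact_force"].round(1),"holder x range (top plane)",np.percentile(st_[:,0],[0.3,99.7]).round(1),"y",np.percentile(st_[:,1],[1,99]).round(1))
E
python3 m.py
```

```text
TCP stage x -63.3 F [-4.1  0.9  6.7] holder x range (top plane) [-51.2   8.2] y [-61.4 -20.6]
```

The holder's rear edge is at −51 and home is −42, so about 9 mm is left.

jog_arm(deltas="0.14 -0.056 0 0 0 0;0.14 -0.056 0 0 0 0;0.07 -0.028 0 0 0 0;0 0 0 0 0 0")

```text
time: 14.08
eef_pos: [0.581, 0.0931, 0.0138]
tcp_rot: [0.982, -0.191, -0.001, -0.0]
contact_force: [-4.8, 1.6, 7.8]
opening: 0.623
finger_force: 3.8
```

jog_arm(deltas="0.046 -0.019 0 0 0 0;0.046 -0.019 0 0 0 0;0 0 0 0 0 0")

```text
time: 14.45
eef_pos: [0.5827, 0.0924, 0.0138]
tcp_rot: [0.982, -0.191, -0.002, -0.0]
contact_force: [-4.3, 1.7, 7.1]
opening: 0.623
finger_force: 3.8
```

```bash
python3 m.py
```

```text
TCP stage x -54.0 F [-3.6  1.3  8.4] holder x range (top plane) [-41.9  17.4] y [-61.3 -18.4]
```

jog_arm(deltas="0.046 -0.019 0 0 0 0;0 0 0 0 0 0")

```text
time: 14.75
eef_pos: [0.5834, 0.0921, 0.0137]
tcp_rot: [0.982, -0.191, -0.002, -0.0]
contact_force: [-5.2, 2.2, 8.1]
opening: 0.621
finger_force: 4.2
```

jog_arm(deltas="0.046 -0.019 0 0 0 0;0 0 0 0 0 0")

```text
time: 15.0
eef_pos: [0.5835, 0.092, 0.0135]
tcp_rot: [0.982, -0.191, -0.003, -0.0]
contact_force: [-8.1, 1.6, 8.8]
opening: 0.62
finger_force: 5.1
```

The TCP has stopped and the force is rising, so the holder is at the stop. One more nudge to confirm.

jog_arm(deltas="0.046 -0.019 0 0 0 0;0.046 -0.019 0 0 0 0;0 0 0 0 0 0")

```text
time: 15.38
eef_pos: [0.5837, 0.0918, 0.0134]
tcp_rot: [0.981, -0.191, -0.005, -0.0]
contact_force: [-9.9, 4.9, 12.7]
opening: 0.624
finger_force: 7.6
```

```bash
python3 m.py
```

```text
TCP stage x -52.9 F [-10.4   3.5  11.5] holder x range (top plane) [-41.   18.3] y [-61.2 -17.3]
```

The holder is home, with the force up at 10 N and the rear edge at −41. I'll back off a little with the bar still held, then lift.

jog_arm(deltas="-0.09 0.037 0 0 0 0;-0.09 0.037 0 0 0 0;-0.046 0.019 0 0 0 0;0 0 0 0 0 0")

```text
time: 15.92
eef_pos: [0.5837, 0.0921, 0.0146]
tcp_rot: [0.982, -0.191, 0.001, -0.0]
contact_force: [-2.2, 0.4, 7.1]
opening: 0.623
finger_force: 4.8
```

```bash
python3 m.py
```

```text
TCP stage x -52.9 F [-1.2 -0.5  6.4] holder x range (top plane) [-41.4  18.4] y [-61.3 -18.4]
```

jog_arm(deltas="-0.07 0.028 0 0 0 0;-0.07 0.028 0 0 0 0;0 0 0 0 0 0")

```text
time: 16.35
eef_pos: [0.5835, 0.0925, 0.0156]
tcp_rot: [0.982, -0.191, 0.004, -0.0]
contact_force: [2.6, -1.6, 5.0]
opening: 0.619
finger_force: 3.0
```

```bash
python3 m.py
```

```text
TCP stage x -53.3 F [ 2.4 -1.   5.3] holder x range (top plane) [-41.3  17.9] y [-61.2 -17.2]
```

Friction on the bar is holding the tip, and the push force is gone. I'll lift now.

jog_arm(deltas="-0.02 0.01 0.05 0 0 0;0 0 0.08 0 0 0;0 0 0.1 0 0 0;0 0 0.1 0 0 0;0 0 0.1 0 0 0;0 0 0.1 0 0 0;0 0 0 0 0 0")

```text
time: 17.27
eef_pos: [0.5795, 0.0935, 0.0241]
tcp_rot: [0.982, -0.191, -0.0, 0.0]
contact_force: [0.2, -0.1, 0.1]
opening: 0.621
finger_force: 0.0
```

```bash
python3 m.py
```

```text
TCP stage x -57.4 F [ 0.7 -0.3 -0.6] holder x range (top plane) [-41.4  18. ] y [-61.2 -17.1]
```

Released, with the holder still at home. I'll raise the hand clear and back it away, then check.

jog_arm(deltas="0 0 0.5 0 0 0;0 0 0.9 0 0 0;0 0 0.9 0 0 0;0 0 0.9 0 0 0;0 0 0.9 0 0 0;-0.4 0 0.9 0 0 0;-0.7 0 0.5 0 0 0;-0.7 0 0 0 0 0;0 0 0 0 0 0;0 0 0 0 0 0")

```text
time: 18.58
eef_pos: [0.5435, 0.0934, 0.1337]
tcp_rot: [0.982, -0.191, -0.0, 0.0]
contact_force: [-0.2, 0.2, 0.8]
opening: 0.618
finger_force: 0.0
```

```bash
python3 m.py
python3 - <<'E'
from h import *
a=cam("wrist")[0]; b=cam("side")[0]
B=cv2.convertScaleAbs(cv2.resize(b[130:230,220:320],(400,400),interpolation=cv2.INTER_CUBIC),alpha=1.5)
A=cv2.resize(a[0:260,60:320],(400,400)); cv2.imwrite("pics/c7.png",np.hstack([A,B]))
E
```

```text
TCP stage x -90.5 F [ 0.5 -0.5 -0.6] holder x range (top plane) [-41.8  17.7] y [-61.4 -17.7]
```

View pics/c7.png

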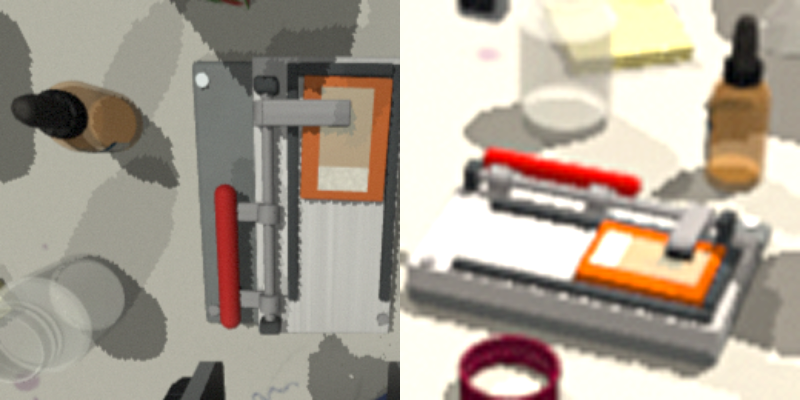

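The holder is against the end stop (front edge near (345,77) in the wrist crop) with the nose clamped on it. The bottle, jar and cap look undisturbed and the hand is clear.

```bash
python3 -c "
from plant import ctrl; print(ctrl.sign_off())"
```

```text
the job is handed in; nothing more can be done
None
```

The orange slide holder is fully home against the end stop with the clip's nose clamping it, the hand is clear, and the job was handed in at about 19 s of the 40 s limit.

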